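# Seat the panel and press the hold-down through the guard

## Robot

A 6-joint arm with a two-finger parallel gripper is mounted at the origin on the work surface. World frame = base frame: x ahead of the robot, y to its left, z up, the work surface at z = 0. Lengths are in m, angles in rad, forces in N, time in s.
With the tool pointing down it reaches from about 0.225 to 0.875 m from the base axis. Payload 3.4 kg.
Tool frame: the origin (TCP) lies between the finger pads; the fingertips stand 11 mm ahead of it and the grasp point (between the pads) lies 8 mm behind it (tips_ahead is the distance from the TCP to the fingertips, in m); z points along the fingers, x is the direction in which the jaws open and shut, and the axes are right-handed (so a half turn about z gives the same grasp; the last joint's range is limited). The gripper opens to 85 mm and grips with 20 to 120 N. Pads are 22 mm wide; open, the fingers measure 114 mm over their backs; the gripper's body (76 mm by 85 mm) begins 54 mm behind the grasp point. The pads swing forward as they close: fully open they stand 13 mm farther back than shut.
Start: joints at [1.225, 0.276, 1.505, -0, 1.361, -0.121], TCP at [0.128, 0.561, 0.242] pointing down, gripper open.
Joint ranges: [-2.89, 2.89], [-0.75, 2.08], [0.22, 2.7], [-1.18, 4.32], [0.11, 2.71], [-2.7, 2.7]. Speed limits (rad/s): [2.57, 2.57, 3.14, 3.14, 3.14, 3.14].

## Interface

Orientations are given as a unit quaternion [w, x, y, z].
In Python, from rig import get_state, get_image, sign_off, masks_of, tips_ahead gives the robot as it stands.
- The arm moves only by the tool play_rows, never from a script. Its argument "series" is a list of rows, each an object of numbers: "fingers": the closure, from -1 (fully open) to 1 (shut); "dx", "dy", "dz": the shift along the world's x, y, z in mm; "turn": the turn about the world's z in rad. A call has 1 to 20 rows; each row shifts and turns the pose as measured when the row begins; what a row does not reach is not made up. A row lasts 1/12 s, in which the tool goes at most 41.7 mm and 7.16 degrees, less where a joint would pass 70% of its speed; a pose out of reach is approached as far as the arm can. A call with a gripper value outside its range is refused whole. The fingers move at their own pace and stop on an object; "squeeze" is the grip in N (left out, the last holds). Time passes only in rows, so rows that do not move let the fingers close. It gives the time, the measured TCP pose, the force and the opening at its end, in the units of the state.
- get_state(): the state, without advancing time (a new reading comes with each control period).
- get_image(name): name is "scene" or "side" or "wrist"; returns a dict with "pixels" (384x512x3 uint8, red, green, blue), "vfov" (degrees; the focal length in pixels is half the picture's height over the tangent of half this angle, whatever the lens; pixels are square), "cx", "cy" (the principal point, pixels), "rvec" (rotation vector, rad) and "tvec" (3), from world to camera coordinates, as OpenCV has them; the wrist camera has in their place "hand_eye" (4x4, takes a point from camera to tool coordinates, whose origin is the TCP and whose axes are the tool frame's). Camera axes: x right, y down, z forward; pixel columns grow to the right and rows downward; lengths in m; the calibration is good to about 2 mm. A picture is of the moment at which its call begins: read the wrist's pose just before it. There is no depth.
- sign_off(): hands the job in, once; it reports no verdict.
Trained networks look in a picture, given as the dict that the camera call returned (one of the last four; its "shot" number tells which), for a name from the list of things; names that differ only in an ending like _2 or _b are one class to them, and where a whole thing is asked for, a point or a joint stands for the part that bears it (a point fixed in the world has none). Each returns a list of dicts, best first, with "p" (0 to 1); they miss things now and then, are a little off and sometimes report something else, mostly with a low value. They report only what shows in the picture. A call takes as long as a camera call.
- masks_of(picture, label): "region" (384x512 bool, what is visible of it) and "xy" ([column, row] in pixels, amid what is visible of it).
The state is a dict: "clock": time; "qpos": joint angles; "qd": joint speeds; "effort": joint torques, N m; "position": TCP position; "ee_rot": TCP orientation; "contact_force": force on the tool from outside, world axes, zero at the start; "moment": the same for the moment, N m; "width": finger opening in m.
Only numpy, scipy, OpenCV 4.12 (cv2) and the standard library are available. Lean on these libraries where they do the work, as an engineer would, in place of code of your own. Each camera call takes 0.05 s, during which the arm holds its last target. There are 200 camera calls.

## Task

With the fingertips, push the fibreboard panel along the bed until its far edge is fully home and square against the fence, then reach through the guard window from above and press the flat-paddled hold-down lever fully down, and come away. Do not touch the guard frame, leave the ball-ended lever up, and do not pick anything up or disturb the other things lying about; the panel only slides, flat on the bed.

Things in the scene. Friction and masses are not known exactly. Their poses are not given: they have to be found in the camera images.
- fixture: aluminium T-slot bed fixed to the table, 300 mm (x) by 360 mm (y), top 30 mm above the table. x towards the fence, y left, z up. A steel fence, 240 mm long, 20 mm high above the bed, crosses it; its face towards the robot is the plane x = +85 mm in this frame, middle at y = 0. Origin: at table height, 170 mm in from the bed's edge nearest the robot
- panel_near_edge (a point): the middle of the panel's edge nearest the robot, half-way up its thickness (6 mm above the bed top). The panel is a loose fibreboard of about 0.36 kg, 210 mm along its x (towards the fence), 200 mm wide and 12 mm thick, lying flat on the bed, its far part under the guard; it slides on the bed at about 2 to 6 N
- panel_far_edge (a point): the middle of the panel's opposite edge, half-way up: this edge must lie against the fence. Same axes as panel_near_edge; 210 mm from it
- clamp_lever (a joint): angle of the hold-down lever, rad: 0 fully raised, growing as its end is pressed down, 0.34 fully down at a firm stop. A flat steel bar with a rubber foot below it. It stays where it is left; about 4 N at the paddle moves it
- clamp_paddle (a point): centre of the top face of the flat steel paddle (32 x 38 mm, 6 mm thick) at the robot-side end of the hold-down lever, seen in one of the guard's windows. Pivot: level, along the fixture's y, 100 mm beyond the paddle along the fixture's +x, 75 mm above the table. Paddle top: about 114 mm above the table fully raised, 81 mm fully down, moving about 4 mm towards the robot on the way
- ejector_lever (a joint): angle of the kick-out lever, rad: 0 fully raised, 0.34 fully down, stays where it is left. It is to stay raised as found
- ejector_ball (a point): centre of the 28 mm steel ball at the robot-side end of the kick-out lever (a thin round rod), under the other window of the guard
- guard: dark steel guard fixed over the bed: a flat frame of 15 mm wide, 10 mm thick bars on four 15 mm square legs at its corners, 134 mm along its x and 303 mm along its y, with two open windows side by side. Axes as the fixture. Origin: on the bed top under its centre; the frame's underside is 90 mm and its top 100 mm above the origin (120 and 130 mm above the table)
- window_left (a point): centre of the left (+y) window, at the level of the frame's top face; the opening is 104 mm along x and 129 mm along y
- window_right (a point): centre of the right (-y) window, same size and level
- star_knob: a loose black star knob, 48 mm across and 44 mm high, threaded stub upward, standing on the bed near its front left corner; origin under its centre
- collet_nut: a loose steel collet nut, 32 mm across and 26 mm high, standing on the bed near its front right corner; origin under its centre
- bar_clamp: a loose bar clamp, 200 mm steel bar with two black jaws, lying on the table to the left, 20 mm high; origin under the middle of its bar
- hardware_jar: a loose jar, 64 mm across and 85 mm high, standing on the table to one side; origin under its centre
- brush: a loose brush lying on the table to one side; origin under its middle
- spanner: a loose spanner lying on the table to one side; origin under its middle
- offcut: a loose fibreboard offcut, 70 x 110 x 12 mm, lying on the table to the right; origin under its centre
- panel: the same loose panel; origin at the centre of its underside, x towards the fence

How it is judged:
On the way, in this order (a step that is already met when the one before it is completed fails the run):
1. the panel is home and square against the fence (x of panel_far_edge in the frame of fixture above 0.082 m and angle between the x axis of panel_far_edge and the x axis of fixture, either way round below 0.03 rad and z of panel_far_edge in the frame of fixture below 0.039 m), for 0.2 s.
2. the hold-down lever is fully down (value of joint clamp_lever above 0.31 rad), for 0.2 s.
At the end, for the whole second after the job is handed in: the panel's far edge is within 3 mm of the fence and square to it within 0.03 rad, flat on the bed and at rest; the hold-down lever is pressed past 0.31 of its 0.34 rad; the ball-ended lever is still up (below 0.14 rad) (all of step 1 and value of joint clamp_lever above 0.31 rad and value of joint ejector_lever below 0.14 rad and linear speed of panel below 0.01 m/s); the robot touches nothing.
It fails at once if the robot touches the guard (contact force between any of the fingers, the arm and guard above 0.3 N).
It fails at once if the panel is lifted or tipped (height (world z) of any of panel_near_edge, panel_far_edge above 0.046 m or angle between panel_far_edge's own z axis and vertical above 0.06 rad).
It fails at once if the ball-ended lever is pressed (value of joint ejector_lever above 0.14 rad).
It fails at once if a bystander is disturbed or lifted (distance of any of star_knob, collet_nut, bar_clamp, hardware_jar, brush, spanner, offcut from where it was at the start of the episode above 0.02 m).
It also fails if it takes over 53 s, if anything falls off the work surface, if the arm or the gripper's body presses on something with over 40 N, if the wrist force passes 120 N, or if a joint passes its speed limit or range.

## Working session

There is one attempt and no reset: what is moved stays moved. The work goes in short steps, Python scripts to look and compute and a tool call to move; the robot and the scene stay as the last step left them, time stands still between calls to the robot, and variables do not carry over. Pictures are saved under pics/ and viewed, about 8 in all and at most 12, crops included, and the job is handed in when it is done.

Besides the shell and the picture viewer there is one more tool, called after "Call:" by a JSON object that holds its "api" and its "payload". play_rows: Moves the arm, as the interface text tells. Its arguments: {"type":"object","properties":{"series":{"type":"array"},"squeeze":{"type":"number"}},"required":["series"]}

```bash
mkdir -p pics; cat > h.py <<'E'
from rig import get_state,get_image,sign_off,masks_of,tips_ahead
import numpy as np,cv2
from scipy.spatial.transform import Rotation as R
def cam(p,st=None):
    f=p["pixels"].shape[0]/2/np.tan(np.radians(p["vfov"])/2)
    K=np.array([[f,0,p["cx"]],[0,f,p["cy"]],[0,0,1]])
    if "rvec" in p:
        Rm=cv2.Rodrigues(np.array(p["rvec"],float))[0];t=np.array(p["tvec"],float).ravel()
    else:
        H=np.array(p["hand_eye"]);q=st["ee_rot"];T=np.eye(4)
        T[:3,:3]=R.from_quat([q[1],q[2],q[3],q[0]]).as_matrix();T[:3,3]=st["position"]
        W=np.linalg.inv(T@H);Rm,t=W[:3,:3],W[:3,3]
    return K,Rm,t
def back(c,uv,z):
    K,Rm,t=c;uv=np.atleast_2d(uv).astype(float)
    d=np.c_[uv,np.ones(len(uv))]@np.linalg.inv(K).T@Rm
    o=-Rm.T@t
    return o+d*((z-o[2])/d[:,2])[:,None]
def proj(c,X):
    K,Rm,t=c;x=(np.atleast_2d(X)@Rm.T+t)@K.T
    return x[:,:2]/x[:,2:]
def save(n,im): cv2.imwrite("pics/"+n,cv2.cvtColor(im,cv2.COLOR_RGB2BGR))
E
python3 - <<'E'
from h import *
np.set_printoptions(precision=3,suppress=True)
for n in("scene","side"):
    p=get_image(n);c=cam(p);save(n+"1.png",p["pixels"])
    print(n,"campos",-c[1].T@c[2])
    for l,z in(("fixture",.03),("panel",.042),("clamp_lever",.1),("ejector_lever",.1),("guard",.13),("star_knob",.05),("collet_nut",.045),("bar_clamp",.01),("hardware_jar",.04),("offcut",.012),("brush",.01),("spanner",.005)):
        for m in masks_of(p,l)[:1]:
            print(l,round(m["p"],2),np.array(m["xy"]),back(c,m["xy"],z)[0], m["region"].sum())
s=get_state();print(s["ee_rot"],s["width"],tips_ahead() if callable(tips_ahead) else tips_ahead)
E
```

```text
scene campos [0.948 0.63  0.669]
fixture 0.82 [238.5 251.7] [0.675 0.118 0.03 ] 5695
panel 0.58 [254.1 210.9] [0.572 0.02  0.042] 2386
clamp_lever 0.56 [233.8 219.5] [0.665 0.079 0.1  ] 264
ejector_lever 0.53 [201.  193.7] [ 0.691 -0.053  0.1  ] 188
guard 0.63 [226.6 196.3] [0.655 0.025 0.13 ] 2670
star_knob 0.6 [306.  227.4] [0.495 0.151 0.05 ] 203
collet_nut 0.45 [249.8 174.2] [ 0.495 -0.132  0.045] 82
bar_clamp 0.6 [417.8 296.2] [0.386 0.424 0.01 ] 1611
hardware_jar 0.9 [161.2 159.8] [ 0.702 -0.357  0.04 ] 576
offcut 0.93 [272.  146.9] [ 0.312 -0.282  0.012] 342
brush 0.52 [229.2 134.7] [ 0.403 -0.445  0.01 ] 269
spanner 0.79 [290.8 355.3] [0.708 0.383 0.005] 976
side campos [0.496 0.957 0.703]
fixture 0.69 [206.  250.6] [0.635 0.175 0.03 ] 4257
panel 0.62 [319.6 342.1] [0.38  0.439 0.042] 1723
clamp_lever 0.62 [196.5 205.9] [0.669 0.083 0.1  ] 210
ejector_lever 0.73 [196.1 206.1] [0.67  0.084 0.1  ] 195
guard 0.64 [201.8 187.3] [0.661 0.039 0.13 ] 2078
star_knob 0.71 [265.8 239.5] [0.487 0.147 0.05 ] 218
collet_nut 0.57 [267.7 182.6] [ 0.485 -0.139  0.045] 92
bar_clamp 0.92 [316.8 343. ] [0.38  0.416 0.01 ] 1733
hardware_jar 0.74 [208.2 147.3] [ 0.704 -0.381  0.04 ] 372
offcut 0.86 [319.5 171. ] [ 0.308 -0.284  0.012] 404
brush 0.68 [294.1 149.3] [ 0.388 -0.449  0.01 ] 293
spanner 0.75 [158.1 319.3] [0.71  0.372 0.005] 817
[-0.     0.782  0.623  0.   ] 0.08522768833842079 0.011
```

```bash
sleep 1; ls pics
```

```text
scene1.png
side1.png
```

```bash
python3 - <<'E'
import cv2
for n,(x,y) in(("scene",(130,110)),("side",(130,110))):
    i=cv2.imread(f"pics/{n}1.png")[y:y+200,x:x+230]; cv2.imwrite(f"pics/{n}1c.png",cv2.resize(i,None,fx=3,fy=3,interpolation=cv2.INTER_CUBIC)[:600])
E
```

```text
(no output)
```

View pics/scene1c.png

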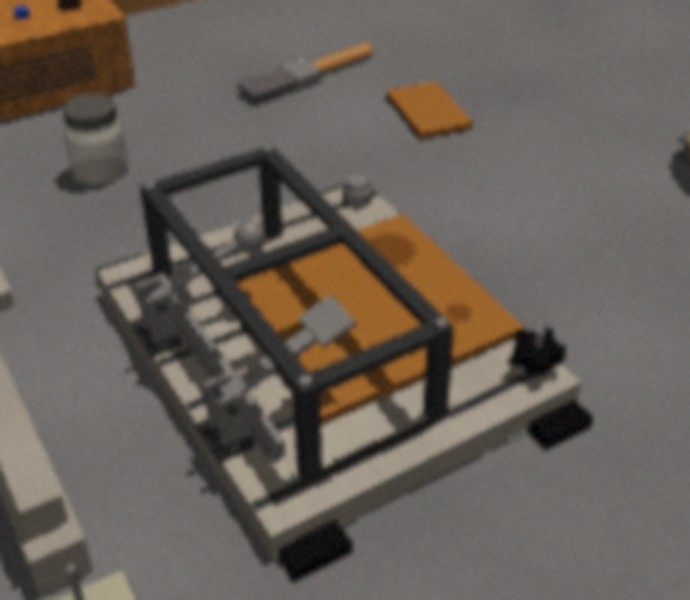

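View pics/side1c.png

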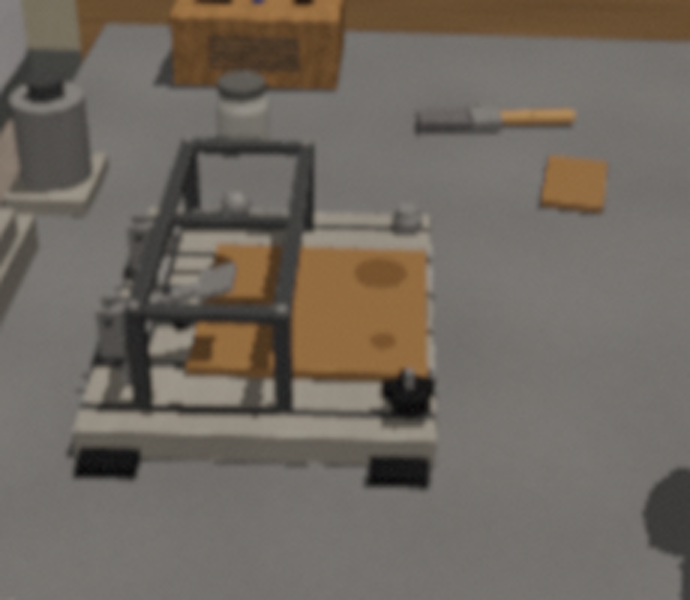

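The left (+y) window holds the flat paddle (scene crop ≈(325,318)), and the ball is in the right one (≈(248,232)). The panel sticks out towards the robot, between the star knob and the collet nut. Next I'll move above it for a wrist view.

Call:
{"api": "play_rows", "payload": {"series": [{"dx":20,"dy":-33,"dz":6,"turn":0.014},{"dx":20,"dy":-33,"dz":6,"turn":0.014},{"dx":20,"dy":-33,"dz":6,"turn":0.014},{"dx":20,"dy":-33,"dz":6,"turn":0.014},{"dx":20,"dy":-33,"dz":6,"turn":0.014},{"dx":20,"dy":-33,"dz":6,"turn":0.014},{"dx":20,"dy":-33,"dz":6,"turn":0.014},{"dx":20,"dy":-33,"dz":6,"turn":0.014},{"dx":20,"dy":-33,"dz":6,"turn":0.014},{"dx":20,"dy":-33,"dz":6,"turn":0.014},{"dx":20,"dy":-33,"dz":6,"turn":0.014},{"dx":20,"dy":-33,"dz":6,"turn":0.014},{"dx":20,"dy":-33,"dz":6,"turn":0.014},{"dx":20,"dy":-33,"dz":6,"turn":0.014},{"dx":20,"dy":-33,"dz":6,"turn":0.014},{"dx":20,"dy":-33,"dz":6,"turn":0.014},{}]}}

```text
invalid input at $.series[0]: expected keys fingers, dx, dy, dz, turn
```

```bash
python3 - <<'E'
from h import *
np.set_printoptions(precision=3,suppress=True)
s=get_state();p=get_image("wrist");c=cam(p,s)
print(s["clock"],s["position"],s["ee_rot"],s["contact_force"],"campos",-c[1].T@c[2],"\n",np.array(p["hand_eye"]))
save("w1.png",cv2.resize(p["pixels"],(800,600),interpolation=cv2.INTER_CUBIC))
for l,z in(("panel",.042),("clamp_lever",.11),("ejector_lever",.1),("guard",.13),("star_knob",.05),("collet_nut",.045)):
    for m in masks_of(p,l)[:1]:
        cs=cv2.findContours(m["region"].astype(np.uint8),0,2)[0];k=max(cs,key=cv2.contourArea)
        a=cv2.approxPolyDP(k,4,True)[:,0]
        print(l,round(m["p"],2),np.array(m["xy"]),back(c,m["xy"],z)[0],"\n",np.c_[a,back(c,a,z)[:,:2]][:10])
E
```

```text
1.3 [0.128 0.561 0.242] [-0.     0.782  0.623  0.   ] [ 0.052 -0.584  0.146] campos [0.053 0.578 0.374] 
 [[ 1.     0.    -0.    -0.   ]
 [-0.     0.954  0.301 -0.077]
 [ 0.    -0.301  0.954 -0.132]
 [ 0.     0.     0.     1.   ]]
```

View pics/w1.png

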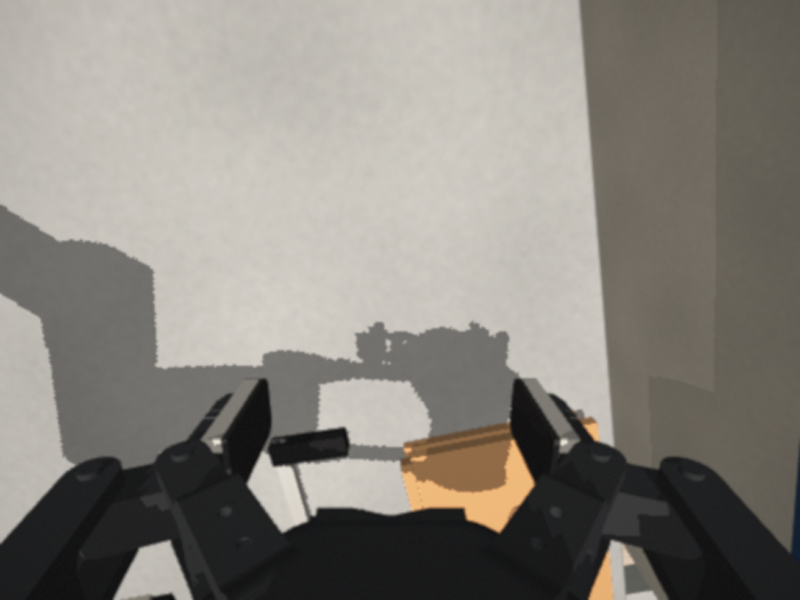

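The call was refused because every row needs all five keys. The wrist camera sits on the robot side and the gripper hides whatever lies ahead, so I'll go further out and higher to see the fixture.

Call:
{"api": "play_rows", "payload": {"series": [{"fingers":-1,"dx":28,"dy":-27,"dz":7,"turn":0.012},{"fingers":-1,"dx":28,"dy":-27,"dz":7,"turn":0.012},{"fingers":-1,"dx":28,"dy":-27,"dz":7,"turn":0.012},{"fingers":-1,"dx":28,"dy":-27,"dz":7,"turn":0.012},{"fingers":-1,"dx":28,"dy":-27,"dz":7,"turn":0.012},{"fingers":-1,"dx":28,"dy":-27,"dz":7,"turn":0.012},{"fingers":-1,"dx":28,"dy":-27,"dz":7,"turn":0.012},{"fingers":-1,"dx":28,"dy":-27,"dz":7,"turn":0.012},{"fingers":-1,"dx":28,"dy":-27,"dz":7,"turn":0.012},{"fingers":-1,"dx":28,"dy":-27,"dz":7,"turn":0.012},{"fingers":-1,"dx":28,"dy":-27,"dz":7,"turn":0.012},{"fingers":-1,"dx":28,"dy":-27,"dz":7,"turn":0.012},{"fingers":-1,"dx":28,"dy":-27,"dz":7,"turn":0.012},{"fingers":-1,"dx":28,"dy":-27,"dz":7,"turn":0.012},{"fingers":-1,"dx":28,"dy":-27,"dz":7,"turn":0.012},{"fingers":-1,"dx":28,"dy":-27,"dz":7,"turn":0.012},{"fingers":-1,"dx":28,"dy":-27,"dz":7,"turn":0.012},{"fingers":-1,"dx":28,"dy":-27,"dz":7,"turn":0.012},{"fingers":-1,"dx":28,"dy":-27,"dz":7,"turn":0.012},{"fingers":-1,"dx":0,"dy":0,"dz":0,"turn":0}]}}

```text
clock: 3.32
position: [0.6776, 0.0183, 0.3804]
ee_rot: [0.001, 0.699, 0.715, 0.002]
contact_force: [-0.5, -0.1, 0.0]
width: 0.0853
```

```bash
cat > look.py <<'E'
from h import *
import sys
np.set_printoptions(precision=3,suppress=True)
s=get_state();p=get_image("wrist");c=cam(p,s)
print(s["clock"],s["position"],s["ee_rot"],s["contact_force"],"campos",-c[1].T@c[2])
save(sys.argv[1],cv2.resize(p["pixels"],(800,600),interpolation=cv2.INTER_CUBIC))
for l,z in(("panel",.042),("clamp_lever",.11),("ejector_lever",.1),("guard",.13),("star_knob",.05),("collet_nut",.045),("fixture",.03)):
    for m in masks_of(p,l)[:1]:
        cs=cv2.findContours(m["region"].astype(np.uint8),0,2)[0];k=max(cs,key=cv2.contourArea)
        a=cv2.approxPolyDP(k,4,True)[:,0]
        print(l,round(m["p"],2),np.array(m["xy"]),back(c,m["xy"],z)[0],"\n",np.c_[a,back(c,a,z)[:,:2]][:10])
E
python3 look.py w2.png
```

```text
3.3167 [0.678 0.018 0.38 ] [0.001 0.699 0.715 0.002] [-0.481 -0.087  0.01 ] campos [0.6   0.016 0.512]
panel 0.72 [247.   76.8] [0.549 0.011 0.042] 
 [[186.     23.      0.475  -0.084]
 [190.     97.      0.582  -0.083]
 [308.     97.      0.578   0.114]
 [313.     25.      0.473   0.112]]
clamp_lever 0.82 [289.3 153.3] [0.662 0.078 0.11 ] 
 [[307.    139.      0.64    0.103]
 [282.    139.      0.641   0.066]
 [287.    181.      0.705   0.078]
 [294.    180.      0.703   0.088]
 [296.    160.      0.672   0.089]
 [305.    158.      0.668   0.103]]
ejector_lever 0.64 [201.7 156.3] [ 0.671 -0.057  0.1  ] 
 [[201.    138.      0.643  -0.057]
 [193.    149.      0.66   -0.07 ]
 [201.    159.      0.675  -0.058]
 [203.    180.      0.709  -0.056]
 [211.    181.      0.711  -0.043]
 [206.    162.      0.68   -0.05 ]
 [211.    146.      0.655  -0.042]]
guard 0.66 [245.1 141.5] [0.643 0.011 0.13 ] 
 [[132.     99.      0.59   -0.143]
 [145.    192.      0.722  -0.139]
 [342.    192.      0.715   0.159]
 [350.    100.      0.584   0.153]]
star_knob 0.84 [336.8  34.2] [0.487 0.148 0.05 ] 
 [[351.     21.      0.469   0.167]
 [332.     20.      0.468   0.138]
 [323.     39.      0.494   0.127]
 [333.     51.      0.51    0.145]
 [353.     40.      0.494   0.174]]
collet_nut 0.87 [147.2  37.2] [ 0.496 -0.145  0.045] 
 [[142.     25.      0.48   -0.152]
 [140.     40.      0.5    -0.157]
 [157.     45.      0.507  -0.131]
 [156.     29.      0.485  -0.131]]
fixture 0.89 [190.5 114.5] [ 0.61  -0.086  0.03 ] 
 [[123.     27.      0.479  -0.187]
 [124.     59.      0.525  -0.191]
 [135.     63.      0.531  -0.174]
 [139.     96.      0.582  -0.173]
 [187.     99.      0.585  -0.091]
 [184.     24.      0.473  -0.09 ]
 [191.     20.      0.467  -0.079]
 [135.     19.      0.468  -0.167]]
```

View pics/w2.png

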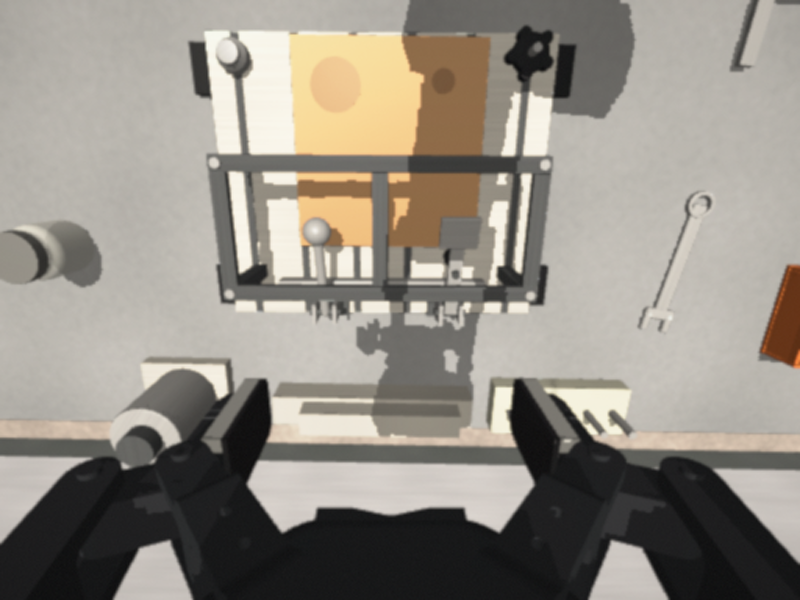

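The wrist view shows the whole fixture. In this 800x600 picture the panel's near corners are at (290,36) and (490,38), and its far edge is at row ≈245. The guard bolts are at (213,161), (546,163), (229,294) and (531,295), the paddle at (461,232) and the ball at (316,231).

```bash
python3 - <<'E'
from h import *
np.set_printoptions(precision=4,suppress=True)
s=get_state();p=get_image("wrist");c=cam(p,s)
B=lambda L,z: back(c,(np.array(L,float)+.5)/1.5625-.5,z)[:,:2]
print("bed near",B([(207,32),(557,33)],.03))
print("bolts",B([(213,161),(546,163),(229,294),(531,295)],.13))
print("panel near",B([(290,36),(490,38)],.042),"far",B([(301,245),(475,246)],.042))
print("paddle",B([(441,217),(481,217),(441,248),(479,248)],.114), "ball",B([(316,231)],.11))
save("w3.png",cv2.resize(p["pixels"][10:205,120:370],(800,624),interpolation=cv2.INTER_CUBIC)[:600])
E
```

```text
bed near [[ 0.4636 -0.1649]
 [ 0.4532  0.1907]]
bolts [[ 0.5888 -0.1311]
 [ 0.5816  0.1615]
 [ 0.7102 -0.1278]
 [ 0.7028  0.1644]]
panel near [[ 0.4677 -0.0784]
 [ 0.4631  0.1204]] far [[ 0.6759 -0.0749]
 [ 0.6711  0.1247]]
paddle [[0.6326 0.0741]
 [0.6315 0.1123]
 [0.6623 0.0761]
 [0.6612 0.1132]] ball [[ 0.65   -0.0458]]
```

View pics/w3.png

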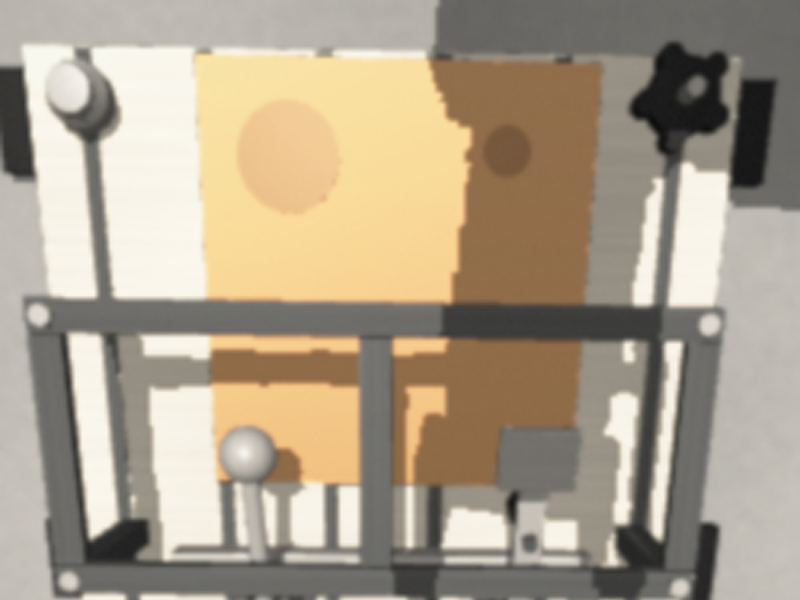

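The fixture's yaw is about 0.025 rad, the tool is already at 0.023, and the panel is about 0.02. The panel must travel about 40 mm. I'll move in front of the near edge and lower the open, two-finger fork there.

Call:
{"api": "play_rows", "payload": {"series": [{"fingers":-1,"dx":-36,"dy":0,"dz":-8,"turn":0},{"fingers":-1,"dx":-36,"dy":0,"dz":-8,"turn":0},{"fingers":-1,"dx":-36,"dy":0,"dz":-10,"turn":0},{"fingers":-1,"dx":-36,"dy":0,"dz":-10,"turn":0},{"fingers":-1,"dx":-36,"dy":1,"dz":-10,"turn":0},{"fingers":-1,"dx":-36,"dy":1,"dz":-15,"turn":0},{"fingers":-1,"dx":-36,"dy":1,"dz":-15,"turn":0},{"fingers":-1,"dx":0,"dy":0,"dz":-35,"turn":0},{"fingers":-1,"dx":0,"dy":0,"dz":-35,"turn":0},{"fingers":-1,"dx":0,"dy":0,"dz":-35,"turn":0},{"fingers":-1,"dx":0,"dy":0,"dz":-35,"turn":0},{"fingers":-1,"dx":0,"dy":0,"dz":-35,"turn":0},{"fingers":-1,"dx":0,"dy":0,"dz":-35,"turn":0},{"fingers":-1,"dx":0,"dy":0,"dz":0,"turn":0}]}}

```text
clock: 4.93
position: [0.3998, 0.0377, 0.0902]
ee_rot: [0.008, 0.691, 0.723, 0.01]
contact_force: [-1.7, 0.3, -0.2]
width: 0.0854
```

```bash
python3 - <<'E'
from h import *
np.set_printoptions(precision=4,suppress=True)
print(callable(tips_ahead), tips_ahead() if callable(tips_ahead) else tips_ahead)
s=get_state();print(s["clock"],s["position"],s["ee_rot"],s["contact_force"])
p=get_image("side")
save("s2.png",cv2.resize(p["pixels"][120:290,150:380],(800,591),interpolation=cv2.INTER_CUBIC))
c=cam(p);P=np.array(s["position"]);M=R.from_quat(np.roll(s["ee_rot"],-1)).as_matrix()
print("tip proj (crop px) for open 0.011 / -0.002:",[(proj(c,P+M@[sx*.045,0,a])[0]-[150,120])*3.478 for sx in(1,-1) for a in(.011,-.002)])
E
```

```text
False 0.011
4.9333 [0.3998 0.0377 0.0902] [0.0082 0.6907 0.723  0.0102] [-1.7279  0.2759 -0.2479]
tip proj (crop px) for open 0.011 / -0.002: [array([524.6247, 335.1424]), array([526.4297, 320.8719]), array([513.0223, 269.5177]), array([514.6365, 255.8228])]
```

View pics/s2.png

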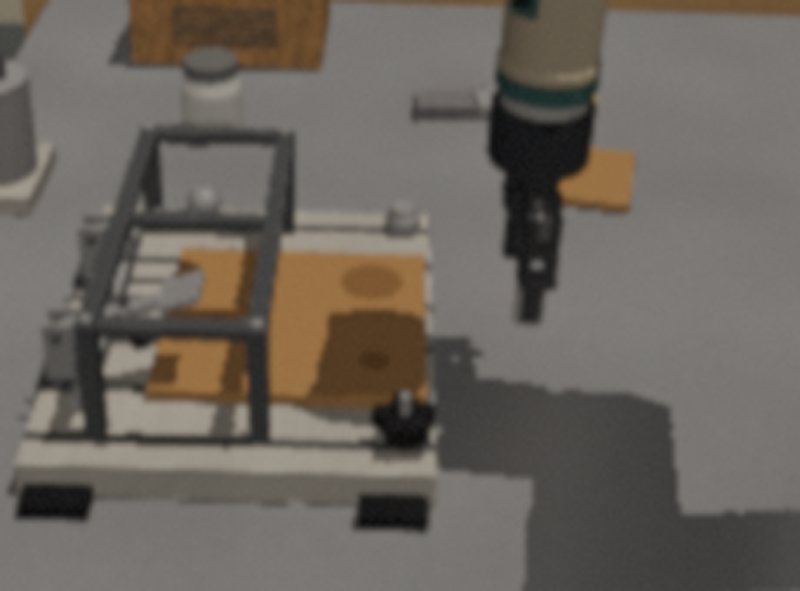

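The near open fingertip ends at crop row ≈322. That matches tips about 2 mm behind the TCP when open (predicted row 321), not 11 mm ahead (row 335). So the tip target of z≈0.036 means TCP z≈0.034. The small y and yaw drift gets corrected on the way down.

Call:
{"api": "play_rows", "payload": {"series": [{"fingers":-1,"dx":5,"dy":-8,"dz":-20,"turn":-0.01},{"fingers":-1,"dx":5,"dy":-5,"dz":-20,"turn":-0.01},{"fingers":-1,"dx":0,"dy":0,"dz":-10,"turn":0},{"fingers":-1,"dx":0,"dy":0,"dz":0,"turn":0},{"fingers":-1,"dx":0,"dy":0,"dz":0,"turn":0}]}}

```text
clock: 5.4
position: [0.4215, 0.0247, 0.0514]
ee_rot: [0.018, 0.697, 0.717, 0.018]
contact_force: [0.1, 0.2, 0.2]
width: 0.0854
```

```bash
python3 - <<'E'
from h import *
np.set_printoptions(precision=4,suppress=True)
s=get_state();print(s["clock"],np.array(s["qpos"]),np.array(s["qd"]),s["position"],s["ee_rot"],s["contact_force"])
E
```

```text
5.4 [-0.1121  0.2377  2.1336  0.0096  0.7194 -1.7184] [ 0.0022 -0.0188 -0.0268  0.0011  0.0246  0.0012] [0.4215 0.0247 0.0514] [0.0181 0.6967 0.7169 0.0181] [0.069  0.2162 0.2332]
```

Call:
{"api": "play_rows", "payload": {"series": [{"fingers":-1,"dx":0,"dy":0,"dz":-8,"turn":0},{"fingers":-1,"dx":0,"dy":0,"dz":0,"turn":0},{"fingers":-1,"dx":0,"dy":0,"dz":0,"turn":0}]}}

```text
clock: 5.65
position: [0.4256, 0.0247, 0.0476]
ee_rot: [0.022, 0.696, 0.717, 0.021]
contact_force: [0.1, 0.7, 0.2]
width: 0.0851
```

```bash
python3 - <<'E'
from h import *
np.set_printoptions(precision=4,suppress=True)
s=get_state();print(s["clock"],np.array(s["qpos"]),np.array(s["qd"]),s["position"],s["ee_rot"],s["contact_force"])
E
```

```text
5.65 [-0.1109  0.2452  2.1379  0.01    0.6973 -1.7187] [ 0.0027 -0.0076 -0.003  -0.0004  0.0071 -0.0015] [0.4256 0.0247 0.0476] [0.0222 0.6962 0.7172 0.0213] [0.0607 0.6964 0.2418]
```

Call:
{"api": "play_rows", "payload": {"series": [{"fingers":-1,"dx":-3,"dy":-1,"dz":-12,"turn":0},{"fingers":-1,"dx":-2,"dy":-1,"dz":-8,"turn":0},{"fingers":-1,"dx":0,"dy":0,"dz":0,"turn":0}]}}

```text
clock: 5.9
position: [0.4229, 0.0228, 0.0298]
ee_rot: [0.025, 0.696, 0.717, 0.023]
contact_force: [-1.2, 0.9, 0.3]
width: 0.0852
```

```bash
cat > st.py <<'E'
from h import *
np.set_printoptions(precision=4,suppress=True)
s=get_state();M=R.from_quat(np.roll(s["ee_rot"],-1)).as_matrix()
print(s["clock"],np.array(s["qpos"]),"pos",np.array(s["position"]),"z",M[:,2],"yaw",np.arctan2(M[1,0],M[0,0])-np.pi/2,"F",np.array(s["contact_force"]))
E
python3 st.py
```

```text
5.9 [-0.1166  0.2707  2.1713  0.0117  0.6315 -1.7271] pos [0.4229 0.0228 0.0298] z [ 0.0683 -0.0011 -0.9977] yaw 0.030463806098684376 F [-1.1678  0.8562  0.2862]
```

Call:
{"api": "play_rows", "payload": {"series": [{"fingers":-1,"dx":0,"dy":0,"dz":5,"turn":-0.005},{"fingers":-1,"dx":0,"dy":0,"dz":0,"turn":0},{"fingers":-1,"dx":0,"dy":0,"dz":0,"turn":0}]}}

```text
clock: 6.15
position: [0.4236, 0.0229, 0.0366]
ee_rot: [0.026, 0.698, 0.715, 0.024]
contact_force: [-0.1, 0.3, -0.1]
width: 0.0859
```

```bash
python3 st.py; python3 - <<'E'
from h import *
s=get_state();p=get_image("side");c=cam(p)
save("s3.png",cv2.resize(p["pixels"][170:270,220:355],(800,593),interpolation=cv2.INTER_CUBIC))
E
```

```text
6.15 [-0.1158  0.2587  2.1624  0.0108  0.6508 -1.7201] pos [0.4236 0.0229 0.0366] z [ 0.07   -0.0015 -0.9975] yaw 0.025018258464034604 F [-0.1268  0.3135 -0.087 ]
```

View pics/s3.png

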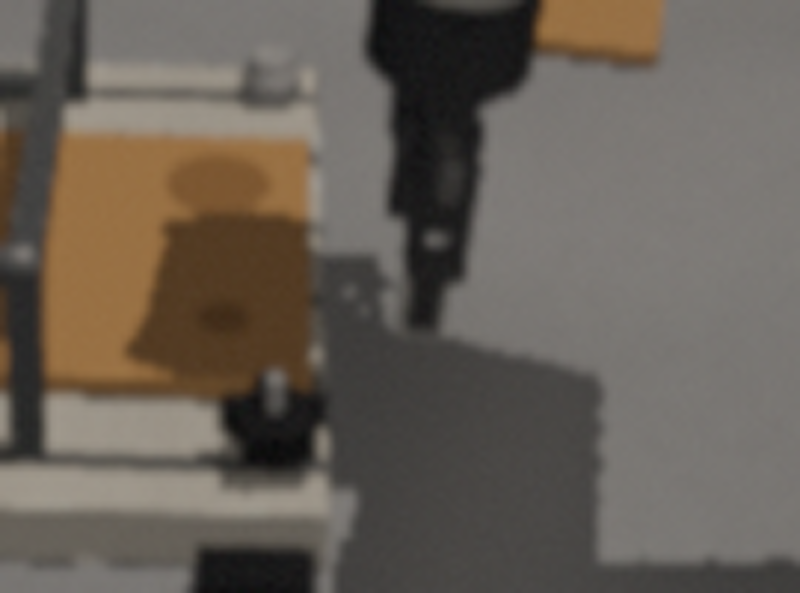

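The tips hang clear in front of the bed, with the near tip's lower end at crop (425,328). I'll work out its height from that pixel.

```bash
python3 - <<'E'
from h import *
np.set_printoptions(precision=4,suppress=True)
s=get_state();p=get_image("side");c=cam(p);P=np.array(s["position"]);M=R.from_quat(np.roll(s["ee_rot"],-1)).as_matrix()
for a in(-.006,-.002,.002,.011):
    for o in (.043,.055):
        X=P+M@[o,0,a]; print(a,o,X,(proj(c,X)[0]-[219.5,169.5])*5.926)
E
```

```text
-0.006 0.043 [0.4224 0.0659 0.0426] [419.496  319.9905]
-0.006 0.055 [0.4221 0.0779 0.0425] [421.1089 336.1326]
-0.002 0.043 [0.4227 0.0659 0.0386] [418.3078 327.0429]
-0.002 0.055 [0.4224 0.0779 0.0385] [419.9065 343.22  ]
0.002 0.043 [0.423  0.0659 0.0346] [417.124  334.0686]
0.002 0.055 [0.4227 0.0779 0.0346] [418.7086 350.2803]
0.011 0.043 [0.4237 0.0658 0.0256] [414.4769 349.7797]
0.011 0.055 [0.4234 0.0778 0.0256] [416.0302 366.0679]
```

Call:
{"api": "play_rows", "payload": {"series": [{"fingers":-1,"dx":0,"dy":0,"dz":-5,"turn":0},{"fingers":-1,"dx":6,"dy":0,"dz":0,"turn":0},{"fingers":-1,"dx":6,"dy":0,"dz":0,"turn":0},{"fingers":-1,"dx":0,"dy":0,"dz":0,"turn":0}]}}

```text
clock: 6.58
position: [0.4375, 0.0229, 0.0317]
ee_rot: [0.026, 0.698, 0.715, 0.025]
contact_force: [1.0, -0.0, 0.6]
width: 0.0856
```

```bash
python3 st.py
```

```text
6.5833 [-0.112   0.2828  2.1423  0.0105  0.6445 -1.7161] pos [0.4375 0.0229 0.0317] z [ 0.0722 -0.0018 -0.9974] yaw 0.025041063000893482 F [ 1.0469 -0.049   0.5754]
```

Call:
{"api": "play_rows", "payload": {"series": [{"fingers":-1,"dx":5,"dy":0,"dz":2,"turn":0},{"fingers":-1,"dx":5,"dy":0,"dz":0,"turn":0},{"fingers":-1,"dx":5,"dy":0,"dz":0,"turn":0},{"fingers":-1,"dx":5,"dy":0,"dz":0,"turn":0},{"fingers":-1,"dx":0,"dy":0,"dz":0,"turn":0}]}}

```text
clock: 7.0
position: [0.4604, 0.0228, 0.0336]
ee_rot: [0.026, 0.698, 0.715, 0.024]
contact_force: [0.2, -0.6, -0.5]
width: 0.0853
```

```bash
python3 st.py
```

```text
7.0 [-0.1062  0.3062  2.0927  0.0095  0.6712 -1.7093] pos [0.4604 0.0228 0.0336] z [ 0.0717 -0.0017 -0.9974] yaw 0.024981415486802216 F [ 0.2349 -0.6159 -0.4519]
```

Call:
{"api": "play_rows", "payload": {"series": [{"fingers":-1,"dx":5,"dy":0,"dz":0,"turn":0},{"fingers":-1,"dx":5,"dy":0,"dz":0,"turn":0}]}}

```text
clock: 7.17
position: [0.4666, 0.023, 0.0328]
ee_rot: [0.023, 0.698, 0.715, 0.021]
contact_force: [-5.6, 0.0, 4.3]
width: 0.0852
```

```bash
python3 st.py; python3 - <<'E'
from h import *
p=get_image("side");a=p["pixels"][165:265,215:350]
w=get_image("wrist")["pixels"][150:384,60:450]
save("s4.png",np.vstack([cv2.resize(a,(540,400),interpolation=cv2.INTER_CUBIC)[100:350],cv2.resize(w,(540,324))]))
E
```

```text
7.1667 [-0.1037  0.3178  2.074   0.0081  0.687  -1.7055] pos [0.4666 0.023  0.0328] z [ 0.0629 -0.0014 -0.998 ] yaw 0.024803516007708026 F [-5.6136  0.0191  4.2895]
```

View pics/s4.png

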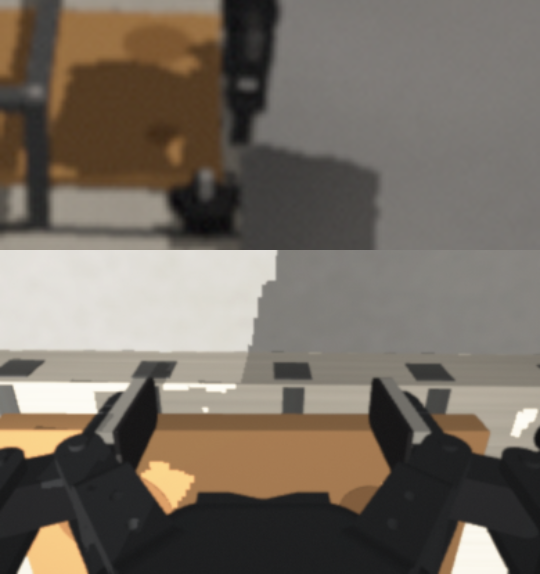

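```bash
cat > edge.py <<'E'
from h import *
np.set_printoptions(precision=4,suppress=True)
s=get_state();p=get_image("wrist");c=cam(p,s)
m=masks_of(p,"panel")[0]["region"]; ys,xs=np.nonzero(m)
# top edge of mask per column -> near lower edge of panel (z=.03); 
us=np.arange(xs.min()+8,xs.max()-8);v=np.array([np.nonzero(m[:,u])[0].min() if m[:,u].any() else 999 for u in us])
k=v<np.median(v[(v<999)])+3;k&=abs(v-np.median(v[k]))<5
W=back(c,np.c_[us[k],v[k]-.5],.03)
f=np.polyfit(W[:,1],W[:,0],1);print("near edge x at y=.021:",np.polyval(f,.021),"yaw",-f[0],"n",k.sum(),"v",np.median(v[k]),"y range",W[:,1].min(),W[:,1].max())
E
python3 edge.py; python3 st.py
```

```text
near edge x at y=.021: 0.47927266191453766 yaw 0.027343434750634915 n 251 v 268.0 y range -0.08890886163026668 0.11387859577558146
7.3667 [-0.1037  0.3181  2.0735  0.0088  0.6833 -1.7062] pos [0.4683 0.023  0.0329] z [ 0.0669 -0.0014 -0.9978] yaw 0.024945492133295 F [-0.1106 -0.1577 -0.7221]
```

The near edge is now at x≈0.479, which is TCP + 11 mm. So the fork is pushing the panel squarely, with edge yaw 0.027 against the fixture's 0.025. I'll keep pushing.

Call:
{"api": "play_rows", "payload": {"series": [{"fingers":-1,"dx":6,"dy":0,"dz":0,"turn":0},{"fingers":-1,"dx":6,"dy":0,"dz":0,"turn":0},{"fingers":-1,"dx":6,"dy":0,"dz":0,"turn":0}]}}

```text
clock: 7.62
position: [0.4812, 0.0236, 0.0323]
ee_rot: [0.02, 0.698, 0.716, 0.02]
contact_force: [-4.5, 0.6, 3.2]
width: 0.0853
```

Call:
{"api": "play_rows", "payload": {"series": [{"fingers":-1,"dx":5,"dy":0,"dz":0,"turn":0},{"fingers":-1,"dx":5,"dy":0,"dz":0,"turn":0}]}}

```text
clock: 7.78
position: [0.4901, 0.0238, 0.0323]
ee_rot: [0.019, 0.698, 0.716, 0.018]
contact_force: [-5.3, -0.4, 4.3]
width: 0.0855
```

Call:
{"api": "play_rows", "payload": {"series": [{"fingers":-1,"dx":4,"dy":0,"dz":0,"turn":0},{"fingers":-1,"dx":4,"dy":0,"dz":0,"turn":0}]}}

```text
clock: 7.95
position: [0.4978, 0.024, 0.0323]
ee_rot: [0.018, 0.698, 0.716, 0.018]
contact_force: [-5.5, -0.7, 3.8]
width: 0.0854
```

Call:
{"api": "play_rows", "payload": {"series": [{"fingers":-1,"dx":4,"dy":0,"dz":0,"turn":0},{"fingers":-1,"dx":4,"dy":0,"dz":0,"turn":0}]}}

```text
clock: 8.12
position: [0.4984, 0.0242, 0.0312]
ee_rot: [0.012, 0.698, 0.716, 0.012]
contact_force: [-12.4, -2.2, 10.0]
width: 0.0853
```

Call:
{"api": "play_rows", "payload": {"series": [{"fingers":-1,"dx":4,"dy":0,"dz":0,"turn":0},{"fingers":-1,"dx":4,"dy":0,"dz":0,"turn":0}]}}

```text
clock: 8.28
position: [0.4982, 0.0242, 0.0302]
ee_rot: [0.005, 0.698, 0.716, 0.005]
contact_force: [-10.2, -1.9, 8.0]
width: 0.0855
```

```bash
python3 edge.py; python3 st.py
```

```text
near edge x at y=.021: 0.5093251065948731 yaw 0.02738435594627115 n 254 v 272.0 y range -0.08814457437304474 0.11455204520131182
8.3833 [-0.0922  0.3764  1.9736  0.0023  0.7769 -1.6909] pos [0.4982 0.0242 0.0301] z [ 0.0149  0.0002 -0.9999] yaw 0.026361916278983877 F [-10.6319  -1.7171   8.971 ]
```

The push force rose to about 12 N with no further advance, so the panel is against the fence, with edge yaw 0.027. I'll back off and rise to check it from above.

Call:
{"api": "play_rows", "payload": {"series": [{"fingers":-1,"dx":6,"dy":0,"dz":1,"turn":0},{"fingers":-1,"dx":0,"dy":0,"dz":0,"turn":0},{"fingers":-1,"dx":-6,"dy":0,"dz":1,"turn":0},{"fingers":-1,"dx":-15,"dy":0,"dz":2,"turn":0},{"fingers":-1,"dx":-15,"dy":0,"dz":5,"turn":0},{"fingers":-1,"dx":0,"dy":0,"dz":35,"turn":0},{"fingers":-1,"dx":0,"dy":0,"dz":40,"turn":0},{"fingers":1,"dx":0,"dy":0,"dz":40,"turn":0},{"fingers":1,"dx":0,"dy":0,"dz":40,"turn":0},{"fingers":1,"dx":15,"dy":0,"dz":38,"turn":0},{"fingers":1,"dx":36,"dy":0,"dz":15,"turn":0},{"fingers":1,"dx":40,"dy":0,"dz":10,"turn":0},{"fingers":1,"dx":40,"dy":0,"dz":5,"turn":0},{"fingers":1,"dx":40,"dy":0,"dz":0,"turn":0},{"fingers":1,"dx":36,"dy":0,"dz":0,"turn":0},{"fingers":1,"dx":0,"dy":0,"dz":0,"turn":0},{"fingers":1,"dx":0,"dy":0,"dz":0,"turn":0}]}}

```text
clock: 9.8
position: [0.6776, 0.0252, 0.2814]
ee_rot: [0.017, 0.697, 0.716, 0.016]
contact_force: [-1.1, 0.0, 1.3]
width: 0.0
```

```bash
python3 st.py; python3 edge.py; python3 look.py w4.png; python3 - <<'E'
import cv2
i=cv2.imread("pics/w4.png"); print(i.shape)
E
```

```text
9.8 [-0.0669  0.392   1.2357  0.0029  1.4664 -1.6652] pos [0.6776 0.0252 0.2814] z [ 0.0476 -0.0003 -0.9989] yaw 0.027241141905550936 F [-1.149   0.0375  1.2559]
near edge x at y=.021: 0.5063029517843687 yaw 0.019850653789831828 n 151 v 21.0 y range -0.07944517258842779 0.10513912177930952
9.9 [0.676 0.025 0.281] [0.017 0.697 0.716 0.016] [-0.152 -0.571 -0.245] campos [0.593 0.023 0.409]
panel 0.72 [244.8  84.1] [0.577 0.016 0.042] 
 [[162.     24.      0.513  -0.085]
 [168.     88.      0.584  -0.083]
 [322.     87.      0.578   0.115]
 [325.     24.      0.508   0.11 ]]
clamp_lever 0.8 [297.7 162.4] [0.662 0.08  0.11 ] 
 [[319.    143.      0.639   0.102]
 [287.    145.      0.642   0.066]
 [285.    167.      0.668   0.065]
 [293.    200.      0.708   0.078]
 [302.    197.      0.704   0.089]
 [306.    171.      0.672   0.09 ]
 [317.    167.      0.667   0.103]]
ejector_lever 0.55 [186.6 161.2] [ 0.666 -0.051  0.1  ] 
 [[177.    143.      0.645  -0.061]
 [170.    159.      0.664  -0.07 ]
 [180.    169.      0.676  -0.059]
 [186.    197.      0.712  -0.054]
 [196.    198.      0.713
[... 442 characters left out ...]
  0.494   0.175]
 [383.      0.      0.485   0.171]]
collet_nut 0.64 [112.1   7.3] [ 0.499 -0.141  0.045] 
 [[ 95.      0.      0.492  -0.159]
 [108.     17.      0.509  -0.147]
 [118.     19.      0.51   -0.136]
 [125.     13.      0.504  -0.126]
 [125.      0.      0.491  -0.125]]
fixture 0.89 [166.5  76. ] [ 0.57  -0.088  0.03 ] 
 [[ 77.      0.      0.489  -0.189]
 [ 83.     36.      0.526  -0.189]
 [ 96.     40.      0.53   -0.173]
 [105.     87.      0.585  -0.171]
 [167.     87.      0.583  -0.088]
 [163.     22.      0.509  -0.087]
 [328.     25.      0.506   0.117]
 [324.     90.      0.581   0.121]
 [373.     89.      0.578   0.186]
 [380.     43.      0.524   0.185]]
(600, 800, 3)
```

View pics/w4.png

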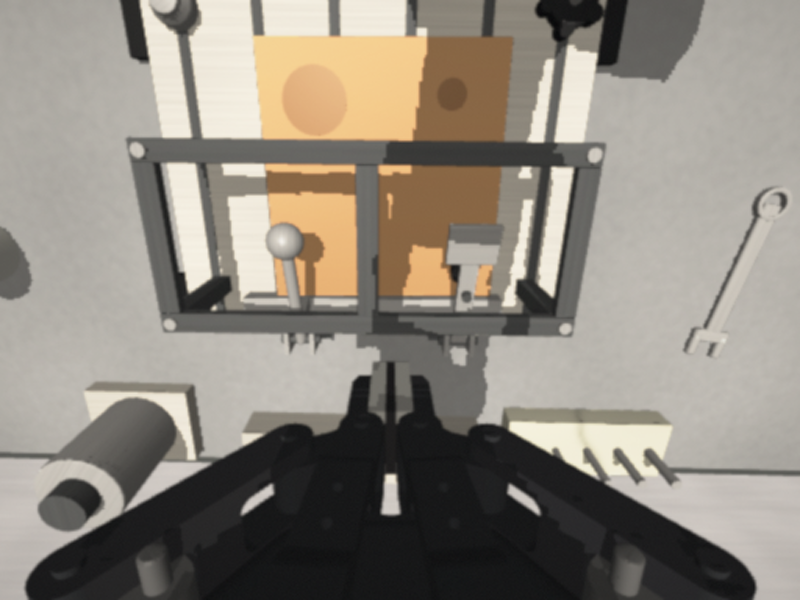

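The picture shows the panel's far edge (row ≈296) flush against the fence strip (296–305) with no gap, and the ball lever untouched. The mask fits from both looks agree: guard centre ≈(0.652, 0.008), paddle centre ≈(0.653, 0.084). My earlier hand-read y values used a later pose and were about 8 mm off. Before reaching in, I'll check how wide the shut gripper is at the height of the frame.

```bash
python3 - <<'E'
from h import *
np.set_printoptions(precision=3,suppress=True)
s=get_state();p=get_image("wrist");K=cam(p,s)[0];H=np.array(p["hand_eye"])
px=np.array([(30,575),(60,545),(150,495),(200,465),(270,430),(310,430),(330,445),(350,400),(355,378),(390,362),(628,570),(745,580)])/1.5625
d=np.c_[px,np.ones(len(px))]@np.linalg.inv(K).T@H[:3,:3].T;o=H[:3,3]
for y in(-.015,0): print("plane tool y",y,"\n",np.c_[px*1.5625,(o+d*((y-o[1])/d[:,1])[:,None])[:,[0,2]]])
E
python3 st.py
```

```text
plane tool y -0.015 
 [[ 30.    575.     -0.059  -0.081]
 [ 60.    545.     -0.058  -0.075]
 [150.    495.     -0.049  -0.063]
 [200.    465.     -0.043  -0.054]
 [270.    430.     -0.031  -0.041]
 [310.    430.     -0.02   -0.041]
 [330.    445.     -0.015  -0.047]
 [350.    400.     -0.012  -0.027]
 [355.    378.     -0.011  -0.013]
 [390.    362.     -0.     -0.001]
 [628.    570.      0.039  -0.08 ]
 [745.    580.      0.057  -0.082]]
plane tool y 0 
 [[ 30.    575.     -0.073  -0.069]
 [ 60.    545.     -0.072  -0.062]
 [150.    495.     -0.061  -0.047]
 [200.    465.     -0.053  -0.036]
 [270.    430.     -0.038  -0.019]
 [310.    430.     -0.025  -0.019]
 [330.    445.     -0.018  -0.027]
 [350.    400.     -0.014  -0.001]
 [355.    378.     -0.014   0.015]
 [390.    362.     -0.      0.03 ]
 [628.    570.      0.048  -0.067]
 [745.    580.      0.071  -0.07 ]]
10.35 [-0.067   0.3893  1.2386  0.0028  1.4673 -1.6651] pos [0.6756 0.0252 0.2819] z [ 0.0465 -0.0004 -0.9989] yaw 0.027005850889565863 F [ 0.1566 -0.0854  0.4667]
```

Half-width is about 31 mm at the frame's level, against about 60 mm available, so there is good clearance. I'll move over the paddle.

Call:
{"api": "play_rows", "payload": {"series": [{"fingers":1,"dx":-10,"dy":24,"dz":0,"turn":0},{"fingers":1,"dx":-9,"dy":23,"dz":0,"turn":0},{"fingers":1,"dx":-4,"dy":5,"dz":-20,"turn":0},{"fingers":1,"dx":0,"dy":0,"dz":-30,"turn":0},{"fingers":1,"dx":0,"dy":0,"dz":-30,"turn":0},{"fingers":1,"dx":0,"dy":0,"dz":-20,"turn":0},{"fingers":1,"dx":0,"dy":0,"dz":0,"turn":0},{"fingers":1,"dx":0,"dy":0,"dz":0,"turn":0}]}}

```text
clock: 11.02
position: [0.6515, 0.0794, 0.1826]
ee_rot: [0.02, 0.697, 0.716, 0.019]
contact_force: [0.1, 0.7, 0.5]
width: 0.0001
```

```bash
python3 st.py; python3 - <<'E'
from h import *
np.set_printoptions(precision=4,suppress=True)
for n in("scene","side"):
    s=get_state();P=np.array(s["position"]);M=R.from_quat(np.roll(s["ee_rot"],-1)).as_matrix()
    p=get_image(n);c=cam(p);u,v=proj(c,P+M@[0,0,.011])[0];x0,y0=int(u)-60,int(v)-60
    a=p["pixels"][y0:y0+110,x0:x0+120];a=cv2.resize(a,None,fx=3.3,fy=3.3,interpolation=cv2.INTER_CUBIC)
    q=(proj(c,[[.653,.084,.114],[.649,.084,.081]])-[x0,y0])*3.3; print(n,"tip",(u-x0)*3.3,(v-y0)*3.3,"paddle pred",q[0])
    if n=="scene": A=a
save("s5.png",np.hstack([A,a]))
E
```

```text
11.0167 [ 0.0159  0.4043  1.4613 -0.0012  1.2205 -1.5809] pos [0.6515 0.0794 0.1826] z [ 0.0555 -0.0002 -0.9985] yaw 0.026242316232018892 F [0.1363 0.6584 0.4991]
scene tip 201.23668012426003 200.31528837470472 paddle pred [204.8113 266.4733]
side tip 198.08312692184128 200.30496797638537 paddle pred [199.4848 266.8629]
```

View pics/s5.png

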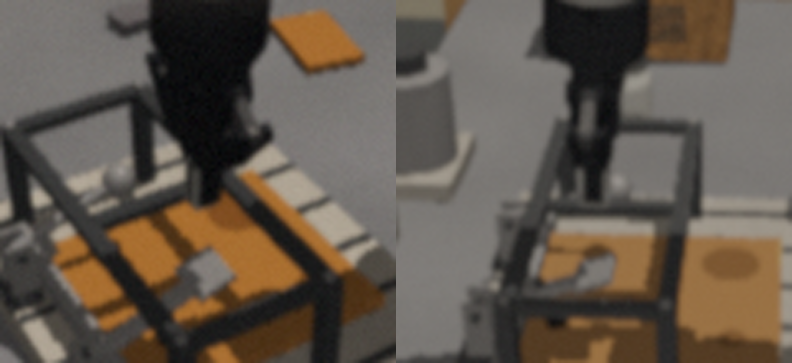

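Both views show the tip directly above the paddle: scene tip (201,200) with the paddle at (208,272), and side tip (594,200) with the paddle at (600,270). The way down through the left window is clear.

Call:
{"api": "play_rows", "payload": {"series": [{"fingers":1,"dx":0,"dy":4,"dz":-20,"turn":0},{"fingers":1,"dx":0,"dy":0,"dz":-20,"turn":0},{"fingers":1,"dx":0,"dy":0,"dz":0,"turn":0}]}}

```text
clock: 11.37
position: [0.6569, 0.0829, 0.1498]
ee_rot: [0.025, 0.698, 0.716, 0.025]
contact_force: [-0.9, -0.9, -0.3]
width: 0.0001
```

Call:
{"api": "play_rows", "payload": {"series": [{"fingers":1,"dx":-1,"dy":0,"dz":-8,"turn":0},{"fingers":1,"dx":-1,"dy":0,"dz":-8,"turn":0},{"fingers":1,"dx":-1,"dy":0,"dz":-8,"turn":0}]}}

```text
clock: 11.62
position: [0.6583, 0.0826, 0.1312]
ee_rot: [0.03, 0.698, 0.715, 0.029]
contact_force: [-0.9, 0.3, 1.0]
width: 0.0002
```

Call:
{"api": "play_rows", "payload": {"series": [{"fingers":1,"dx":-6,"dy":0,"dz":-2,"turn":0},{"fingers":1,"dx":-4,"dy":0,"dz":-4,"turn":0},{"fingers":1,"dx":-3,"dy":0,"dz":-6,"turn":0}]}}

```text
clock: 11.87
position: [0.6485, 0.0824, 0.1211]
ee_rot: [0.033, 0.698, 0.715, 0.032]
contact_force: [1.9, -0.1, 3.3]
width: 0.0003
```

Call:
{"api": "play_rows", "payload": {"series": [{"fingers":1,"dx":-2,"dy":0,"dz":-8,"turn":0},{"fingers":1,"dx":-2,"dy":0,"dz":-8,"turn":0}]}}

```text
clock: 12.03
position: [0.6448, 0.0824, 0.1063]
ee_rot: [0.035, 0.698, 0.715, 0.034]
contact_force: [1.4, 0.2, 2.7]
width: 0.0001
```

Call:
{"api": "play_rows", "payload": {"series": [{"fingers":1,"dx":0,"dy":0,"dz":-7,"turn":0},{"fingers":1,"dx":0,"dy":0,"dz":-6,"turn":0}]}}

```text
clock: 12.2
position: [0.6433, 0.0823, 0.092]
ee_rot: [0.034, 0.698, 0.715, 0.033]
contact_force: [-1.0, 0.0, 17.2]
width: -0.0003
```

Call:
{"api": "play_rows", "payload": {"series": [{"fingers":1,"dx":-1,"dy":0,"dz":-5,"turn":0},{"fingers":1,"dx":-1,"dy":0,"dz":-5,"turn":0}]}}

```text
clock: 12.37
position: [0.6434, 0.0824, 0.0914]
ee_rot: [0.037, 0.697, 0.715, 0.036]
contact_force: [-11.0, -1.3, 37.4]
width: -0.0001
```

The lever is at its firm stop: z≈0.0915, which is tip ≈0.081, with 37 N. I'll hold briefly, then rise straight up.

Call:
{"api": "play_rows", "payload": {"series": [{"fingers":1,"dx":0,"dy":0,"dz":0,"turn":0},{"fingers":1,"dx":0,"dy":0,"dz":0,"turn":0},{"fingers":1,"dx":0,"dy":0,"dz":0,"turn":0},{"fingers":1,"dx":0,"dy":0,"dz":5,"turn":0},{"fingers":1,"dx":0,"dy":0,"dz":15,"turn":0},{"fingers":1,"dx":0,"dy":0,"dz":20,"turn":0},{"fingers":1,"dx":0,"dy":0,"dz":0,"turn":0}]}}

```text
clock: 12.95
position: [0.6384, 0.0825, 0.1285]
ee_rot: [0.033, 0.697, 0.715, 0.031]
contact_force: [1.0, 0.2, 1.0]
width: 0.0002
```

Call:
{"api": "play_rows", "payload": {"series": [{"fingers":1,"dx":2,"dy":0,"dz":25,"turn":0},{"fingers":1,"dx":2,"dy":0,"dz":35,"turn":0},{"fingers":1,"dx":0,"dy":0,"dz":40,"turn":0},{"fingers":1,"dx":0,"dy":0,"dz":35,"turn":0},{"fingers":1,"dx":20,"dy":-20,"dz":0,"turn":0},{"fingers":1,"dx":20,"dy":-20,"dz":0,"turn":0},{"fingers":1,"dx":0,"dy":0,"dz":0,"turn":0},{"fingers":1,"dx":0,"dy":0,"dz":0,"turn":0},{"fingers":1,"dx":0,"dy":0,"dz":0,"turn":0}]}}

```text
clock: 13.7
position: [0.6774, 0.0418, 0.2556]
ee_rot: [0.024, 0.697, 0.716, 0.023]
contact_force: [0.0, -0.1, -0.6]
width: -0.0003
```

```bash
python3 st.py; python3 look.py w5.png; python3 - <<'E'
from h import *
p=get_image("side");a=cv2.resize(p["pixels"][140:260,150:290],(467,400),interpolation=cv2.INTER_CUBIC)
b=cv2.imread("pics/w5.png")[0:400,:,::-1]
save("f5.png",np.hstack([cv2.resize(b[:,60:680],(333*2-333,400)) if 0 else cv2.resize(b[:,100:650],(333,242)) if 0 else b[:400,130:463+0], a]) if 0 else cv2.resize(np.hstack([b[:,120:640],a]),(800,324)))
E
```

```text
13.7 [-0.0423  0.3924  1.2981  0.0029  1.385  -1.64  ] pos [0.6774 0.0418 0.2556] z [ 0.0661  0.0001 -0.9978] yaw 0.026439336061266028 F [ 0.0178 -0.1433 -0.5899]
13.7 [0.677 0.042 0.256] [0.024 0.697 0.716 0.023] [ 0.018 -0.143 -0.59 ] campos [0.592 0.04  0.382]
panel 0.65 [232.7  76.6] [0.576 0.019 0.042] 
 [[136.     10.      0.513  -0.087]
 [149.     82.      0.585  -0.081]
 [314.     82.      0.579   0.115]
 [319.     10.      0.508   0.112]]
clamp_lever 0.82 [284.4 151.4] [0.649 0.077 0.11 ] 
 [[304.    130.      0.627   0.095]
 [271.    133.      0.63    0.062]
 [271.    157.      0.655   0.063]
 [281.    161.      0.659   0.074]
 [276.    171.      0.67    0.069]
 [279.    204.      0.708   0.075]
 [289.    203.      0.707   0.086]
 [292.    160.      0.658   0.085]
 [303.    157.      0.654   0.097]]
guard 0.66 [214.5 147.1] [0.642 0.007 0.13 ] 
 [[ 42.     82.      0.589  -0.143]
 [ 77.    217.      0.721  -0.14 ]
 [360.    219.      0.715   0.159]
 [383.     85.      0.583   0.156]]
star_knob 0.78 [357.5   2.8] [0.502 0.15  0.05 ] 
 [[346.      2.      0.502   0.138]
 [353.     12.      0.51    0.146]
 [379.      0.      0.499   0.172]]
collet_nut 0.39 [85.9  5.3] [ 0.511 -0.139  0.045] 
 [[73.     1.     0.507 -0.152]
 [91.     5.     0.51  -0.133]
 [96.     0.     0.506 -0.127]]
fixture 0.68 [145.3  73. ] [ 0.574 -0.088  0.03 ] 
 [[ 49.      0.      0.503  -0.187]
 [ 54.     23.      0.525  -0.186]
 [ 68.     31.      0.533  -0.172]
 [ 79.     81.      0.586  -0.17 ]
 [146.     79.      0.581  -0.088]
 [139.      8.      0.508  -0.087]
 [319.     10.      0.505   0.114]
 [315.     82.      0.579   0.119]
 [332.     85.      0.582   0.14 ]
 [370.     82.      0.577   0.186]]
```

View pics/f5.png

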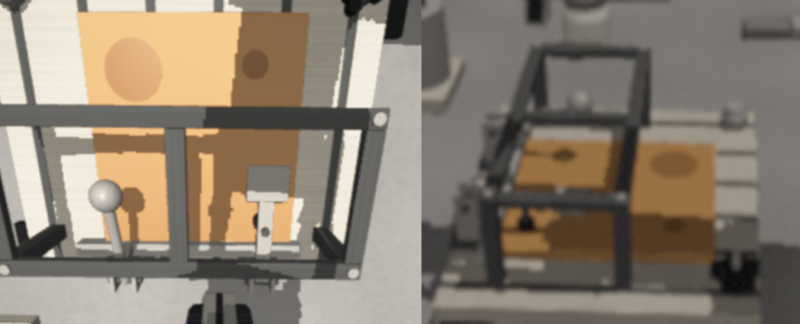

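The final view shows the paddle lying low and level at (268,183), its mask width fitting z≈0.081. The ball is still raised at (105,195), the panel is flush at the fence, and the arm is clear. I'm handing in.

```bash
python3 -c "
from rig import sign_off
print(sign_off())"
```

```text
the job is handed in; nothing more can be done
None
```

I pushed the panel home against the fence, pressed the flat-paddled lever to its stop, and handed the job in. The sign-off reports no verdict. The clock was at about 14 s of the 53 s allowed.

- **Panel:** I pushed it about 44 mm with the opened fingertips. The push force rose from about 5.5 N to 12 N with no further advance. The near edge's yaw was 0.027 rad against about 0.025 for the fixture. The view from above showed no gap at the fence, and the panel's corners had not moved in the last picture.
- **Lever:** I shut the fingers, went down through the left window and pressed the paddle to its firm stop, with the tip at about z = 0.081 m and 37 N. In the last picture the paddle's size fits the fully-down height.
- **Everything else:** In the last picture the ball-ended lever is still raised. The wrist force showed no sign of touching the guard. The arm is clear, with contact force about 0. I did not measure the other loose things again at the end; the star knob and collet nut were only partly in view, and nothing showed they had moved.

**Checks that disagreed:**
- My first hand-read positions were about 8 mm off in y, because I paired the picture with a later arm pose. The network masks from two looks agreed, so I used those.
- My first estimate put the fence about 6 mm nearer than where the panel stopped. I relied on the contact force and the later picture instead.
- The tool gradually tilted by up to about 0.1 rad in small moves, which I allowed for.

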